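# Sweep the marked offcuts into the offcut pen

### The arm

A 7-joint arm with a two-finger parallel gripper is mounted at the origin on the work surface. World frame = base frame: x ahead of the robot, y to its left, z up, the work surface at z = 0. Lengths are in m, angles in rad, forces in N, time in s.
With the tool pointing down it reaches from about 0.425 to 0.95 m from the base axis. Payload 4.7 kg.
Tool frame: the origin (TCP) lies between the finger pads; the fingertips stand ahead of it and the grasp point (between the pads) is the TCP (bot.tips_ahead is the x of the fingertips in the tool frame, in m); x points along the fingers, y is the direction in which the jaws open and shut, and the axes are right-handed (so a half turn about x gives the same grasp; the last joint's range is limited). The gripper opens to 85 mm and grips with 20 to 120 N. Pads are 22 mm wide; open, the fingers measure 114 mm over their backs; the gripper's body (76 mm by 85 mm) begins 54 mm behind the grasp point. The pads swing forward as they close: fully open they stand 13 mm farther back than shut.
Start: joints at [-1.135, 0.469, -0.049, 1.532, 0.024, 1.141, -0.082], TCP at [0.303, 0.603, 0.25] pointing down, gripper open.
Joint ranges: [-2.59, 2.59], [-0.33, 1.99], [-1.39, 1.29], [0.1, 2.45], [-1.04, 4.18], [0.21, 1.99], [-2.66, 2.66]. Speed limits (rad/s): [2.57, 2.57, 3.14, 3.14, 3.14, 3.14, 3.14].

### API

Orientations are given as a 3x3 rotation matrix whose columns are the frame's x, y, z axes.
In Python, from rig import bot gives the robot as it stands.
- The arm moves only by the tool jog_arm, never from a script. Its argument "commands" is text: rows parted by semicolons, each of 7 numbers parted by spaces: the shift along the world's x, y, z in cm, then the turn, a rotation vector about the world's x, y, z in degrees, then the finger opening in cm, from 0 to 8.54. In form: x y z wx wy wz grip; .... A call has 1 to 5 rows; each row shifts and turns the pose as measured when the row begins; what a row does not reach is not made up. A row lasts 1/10 s, in which the tool goes at most 50 mm and 8.59 degrees, less where a joint would pass 70% of its speed; a pose out of reach is approached as far as the arm can. A call with a gripper value outside its range is refused whole. The fingers move at their own pace and stop on an object; "force" is the grip in N (left out, the last holds). Time passes only in rows, so rows that do not move let the fingers close. It gives the time, the measured TCP pose, the force and the opening at its end, in the units of the state.
- bot.state(): the state, without advancing time (a new reading comes with each control period).
- bot.read_camera(name): name is "side" or "top" or "wrist"; returns the picture (420x560x3 uint8, red, green, blue); there is no depth.
- bot.get_calibration(name): a dict with "mtx" (3x3 intrinsics, pixels), "distortion" ([k1, k2, p1, p2, k3] as OpenCV has them; the pictures are not rectified), "origin" and "attitude" of the camera in the world; the wrist camera has in their place "mount" (4x4, takes a point from camera to tool coordinates, whose origin is the TCP and whose axes are the tool frame's). Camera axes: x right, y down, z forward; pixel columns grow to the right and rows downward; lengths in m; the calibration is good to about 2 mm. A picture is of the moment at which its call begins: read the wrist's pose just before it. get_calibration takes no time and is no camera call.
- bot.job_done(): hands the job in, once; it reports no verdict.
The state is a dict: "t": time; "q": joint angles; "dq": joint speeds; "tau": joint torques, N m; "tcp_pos": TCP position; "tool_rot": TCP orientation; "contact_force": force on the tool from outside, world axes, zero at the start; "wrist_torque": the same for the moment, N m; "finger_gap": opening from 0.0 (shut) to 1.0 (fully open).
Only numpy, scipy, OpenCV 4.12 (cv2) and the standard library are available. Lean on these libraries where they do the work, as an engineer would, in place of code of your own. Each camera call takes 0.05 s, during which the arm holds its last target. There are 200 camera calls.

### The job

Clear the router bed: with the tips of the fingers, push the three plywood offcuts marked with a red cross along the board until all three lie flat and wholly inside the yellow-floored offcut pen. Do not pick them up, and leave the unmarked parts and all other things where they are.

Things in the scene. Friction and masses are not known exactly. Their poses are not given: they have to be found in the camera images.
- pen: Fixed offcut pen: aluminium walls (12 mm thick, 30 high) on three sides of a yellow floor flush with the board, no sill; the open mouth faces roughly towards the offcuts. Inside 200 mm wide, 140 deep. Origin: middle of the mouth at board level; x points level into the pen (inner back face at x = 140 mm), y across the mouth (inner side faces at y = -100, +100), z up. Left of the offcuts.
- disc_a: Loose round plywood offcut with a red cross on top, 50 mm diameter, 15 mm thick, about 22 g. Lies flat on the board (z = 0). Origin: centre of its underside; z up.
- disc_b: A second loose round offcut, the same as disc_a: 50 mm diameter, 15 mm thick, red cross. Origin: centre of its underside.
- block: Loose rectangular plywood offcut with a red cross on top, 60 mm (its x) by 44 mm (its y), 15 mm thick, about 28 g. Lies flat on the board. Origin: centre of its underside.
- collar: Leave alone: steel collar standing on the board, 34 mm diameter, 30 mm high, to the robot's right of the offcuts. Origin: centre of its underside.
- bracket: Finished part, leave alone: small unmarked plywood bracket with one tab, 70 mm (x) by 45 mm (y), 15 mm thick, no cross, to the robot's right of the offcuts. Origin: on its underside, mid-length, 15 mm from the straight long edge and 30 mm from the end of the tab (+y).
- glue: Leave alone: white glue bottle, 52 mm diameter, 140 mm high, standing beyond the offcuts. Origin: centre of its underside.
- screw_cup: Leave alone: blue cup, 70 mm across, 60 mm high, standing. Origin: centre of its underside.
- wrench: Leave alone: wrench lying on the board at the robot's right, 180 mm long. Origin: underside, mid-length.
- pin_jar: Leave alone: small clear jar with a steel lid, 48 mm diameter, 55 mm high, at the robot's near right. Origin: centre of its underside.
- ribs: Finished parts, leave alone: stack of plywood strips, 64 by 206 mm, 27 mm high, to the robot's left beyond the pen. Origin: centre of its underside.

How it is judged:
By the outcome, as a careful person would: the job done as asked, in the order asked, and still so for the second after the job is handed in, with the robot touching nothing.
It also fails if it takes over 72 s, if anything falls off the work surface, if the arm or the gripper's body presses on something with over 40 N, if the wrist force passes 120 N, or if a joint passes its speed limit or range.

## Working session

There is one attempt and no reset: what is moved stays moved. The work goes in short steps, Python scripts to look and compute and a tool call to move; the robot and the scene stay as the last step left them, time stands still between calls to the robot, and variables do not carry over. Pictures are saved under pics/ and viewed, about 8 in all and at most 12, crops included, and the job is handed in when it is done.

Besides the shell and the picture viewer there is one more tool, called after "Request:" as name(argument=value, ...), one argument or row to a line, values as JSON. jog_arm: Moves the arm, as the interface text tells. Its arguments: {"type":"object","properties":{"commands":{"type":"string"},"force":{"type":"number"}},"required":["commands"]}

```bash
mkdir -p pics
cat > h.py <<'E'
import numpy as np, cv2
from rig import bot
def snap(n,f):
    im=bot.read_camera(n); cv2.imwrite('pics/'+f,im[:,:,::-1]); return im
def px2w(n,pts,z):
    c=bot.get_calibration(n); K=np.array(c['mtx']); d=np.array(c['distortion'])
    u=cv2.undistortPoints(np.array(pts,float).reshape(-1,1,2),K,d).reshape(-1,2)
    r=np.c_[u,np.ones(len(u))]@np.array(c['attitude']).T; o=np.array(c['origin'])
    z=np.broadcast_to(z,len(u))
    return o+r*((z-o[2])/r[:,2])[:,None]
E
python3 - <<'E'
from h import *
im=snap('top','top0.png')
cv2.imwrite('pics/top0b.png',cv2.resize(im[:,:,::-1],(800,600),interpolation=cv2.INTER_CUBIC))
print(bot.get_calibration('top'),bot.state(),bot.tips_ahead)
E
```

```text
{'mtx': array([[494.69514722,   0.        , 284.72401595],
       [  0.        , 494.69514722, 203.31808775],
       [  0.        ,   0.        ,   1.        ]]), 'distortion': array([-0.0925908,  0.       ,  0.       ,  0.       ,  0.       ]), 'origin': array([ 0.35583093, -0.02158417,  1.18578659]), 'attitude': array([[ 0.00934049, -0.9863841 ,  0.16419247],
       [-0.99995053, -0.00977519, -0.00183966],
       [ 0.00341962, -0.16416717, -0.98642661]])} {'t': 0.05, 'q': array([-1.13490548,  0.46941813, -0.04860839,  1.53367395,  0.02411727,
        1.14097924, -0.0822897 ]), 'dq': array([ 2.88291540e-05, -8.62169941e-04, -3.43658262e-04, -2.27282985e-03,
        3.93912164e-04, -1.43207133e-04,  1.44070024e-03]), 'tau': array([-1.00154313e-05, -5.11967254e+01, -4.73726972e-02, -2.38653177e+01,
        1.07833237e-02,  4.23225560e-03,  5.39834247e-06]), 'tcp_pos': array([0.30230555, 0.60292369, 0.24928559]), 'tool_rot': array([[-7.77732545e-04,  4.48180845e-01,  8.93942574e-01],
       [-1.72509347e-03,  8.93940913e-01, -4.48181513e-01],
       [-9.99998210e-01, -1.89069985e-03,  7.79069074e-05]]), 'contact_force': array([ 1.2255906 , -0.63422624, -0.43857888]), 'wrist_torque': array([-0.04113025, -0.02949251,  0.00518611]), 'finger_gap': 1.0019778415256866} 0.019
```

View pics/top0b.png

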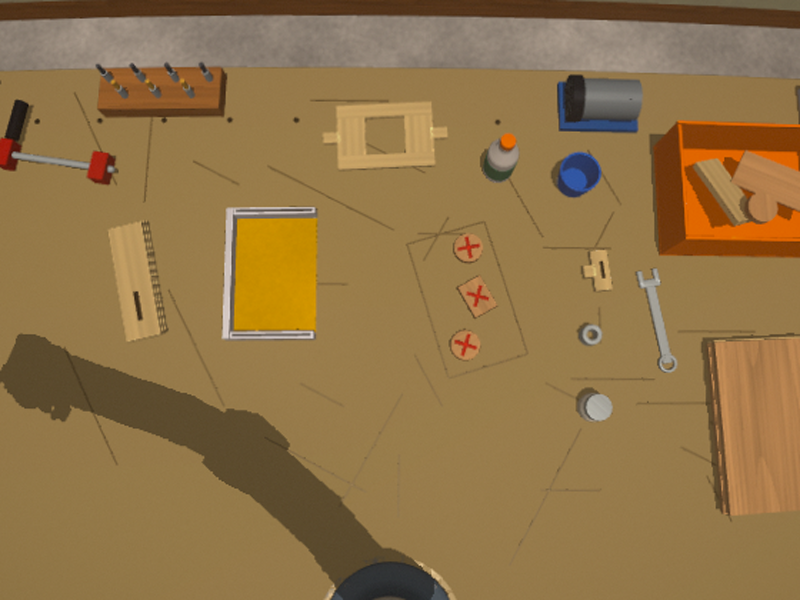

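The top view shows discs at (468,247) and (465,345) with the block at (477,297) between them. The pen mouth is at x≈316, spanning rows 213–333. I'll enlarge it for accurate numbers.

Run:
```python
from h import *
im=cv2.imread('pics/top0.png')
cv2.imwrite('pics/c0.png',cv2.resize(im[140:245,150:360],(800,400),interpolation=cv2.INTER_CUBIC))
s=560/800
P=np.array([[468,247],[465,345],[477,297]])*s
print(px2w('top',P,0.015).round(4))
print(px2w('top',np.array([[316,207],[316,216],[316,331],[316,339],[236,218],[236,331]])*s,[.03,0,0,.03,0,0]).round(4))
print(px2w('top',np.array([[502,160],[591,335],[601,270],[597,407]])*s,0.0).round(4))
```

```text
[[ 0.6266 -0.1271  0.015 ]
 [ 0.4598 -0.1214  0.015 ]
 [ 0.5407 -0.1418  0.015 ]]
[[0.6901 0.1314 0.03  ]
 [0.6826 0.1349 0.    ]
 [0.4823 0.1287 0.    ]
 [0.4659 0.1245 0.03  ]
 [0.6781 0.2746 0.    ]
 [0.4807 0.2647 0.    ]]
[[ 0.7882 -0.1897  0.    ]
 [ 0.4797 -0.337   0.    ]
 [ 0.5923 -0.3582  0.    ]
 [ 0.3588 -0.3438  0.    ]]
```

View pics/c0.png

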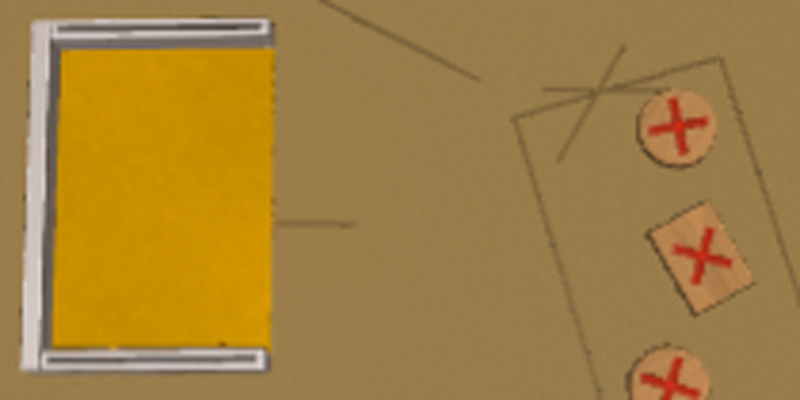

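Targets in the pen: disc_a at x≈0.64, block at x≈0.578, disc_b at x≈0.513. I'll push each disc between two fingertips about 2.5 cm apart. The first move is to hover behind disc_a.

Request:
jog_arm(
  commands="2 -4.5 0 0 0 -8 2.5; 2 -4.5 0 0 0 -8 2.5; 2 -4.5 0 0 0 -8 2.5; 2 -4.5 0 0 0 -8 2.5; 2 -4.5 0 0 0 -8 2.5",
)

```text
t: 0.55
tcp_pos: [0.3961, 0.3777, 0.2445]
tool_rot: [[-0.008, 0.922, 0.386], [0.001, 0.386, -0.922], [-1.0, -0.007, -0.004]]
contact_force: [0.7, -0.2, -0.6]
finger_gap: 0.29
```

Request:
jog_arm(
  commands="2 -4.5 0 0 0 -8 2.5; 2 -4.5 0 0 0 -8 2.5; 2 -4.5 0 0 0 -8 2.5; 2 -4.5 0 0 0 0 2.5; 2 -4.5 0 0 0 0 2.5",
)

```text
t: 1.05
tcp_pos: [0.494, 0.1481, 0.2429]
tool_rot: [[-0.01, 0.999, -0.042], [0.003, -0.042, -0.999], [-1.0, -0.01, -0.003]]
contact_force: [1.4, 0.1, -0.1]
finger_gap: 0.293
```

Request:
jog_arm(
  commands="2 -4.5 0 0 0 0 2.5; 2 -4.5 0 0 0 0 2.5; 2 -4.5 0 0 0 0 2.5; 2 -4.5 0 0 0 0 2.5; 2 -4.5 0 0 0 0 2.5",
)

```text
t: 1.55
tcp_pos: [0.5926, -0.0814, 0.2412]
tool_rot: [[-0.013, 0.999, -0.04], [0.004, -0.04, -0.999], [-1.0, -0.013, -0.003]]
contact_force: [1.4, 0.5, 0.7]
finger_gap: 0.294
```

Request:
jog_arm(
  commands="1.8 -5 -1 0 0 2.3 2.5; 1.8 -5 -3 0 0 0 2.5; 0 0 -4 0 0 0 2.5; 0 0 -4 0 0 0 2.5; 0 0 -3 0 0 0 2.5",
)

```text
t: 2.05
tcp_pos: [0.626, -0.1819, 0.0968]
tool_rot: [[-0.004, 1.0, -0.012], [-0.005, -0.012, -1.0], [-1.0, -0.004, 0.005]]
contact_force: [-0.2, 0.4, 0.4]
finger_gap: 0.292
```

Run:
```python
from h import *
s=bot.state();print(s['tcp_pos'])
a=snap('side','s1.png');b=snap('wrist','w1.png')
cv2.imwrite('pics/m1.png',cv2.resize(np.hstack([a,b])[:,:,::-1],(800,300)))
```

```text
[ 0.6260462  -0.18190429  0.09677493]
```

View pics/m1.png

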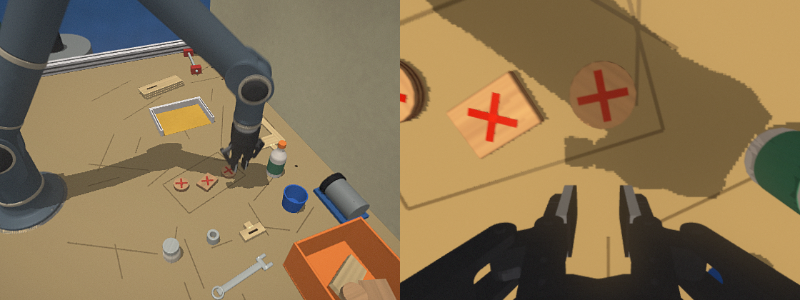

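The side and wrist views show the two fingers (wrist columns 570 and 625) centred behind disc_a at (603,95), with nothing underneath. Descending.

Request:
jog_arm(
  commands="0 0 -3 0 0 0 2.5; 0 0 -2 0 0 0 2.5; 0 0 -0.9 0 0 0 2.5; 0 0 -0.4 0 0 0 2.5; 0 0 0 0 0 0 2.5",
)

```text
t: 2.65
tcp_pos: [0.6278, -0.1796, 0.0356]
tool_rot: [[-0.004, 1.0, -0.008], [-0.004, -0.008, -1.0], [-1.0, -0.003, 0.004]]
contact_force: [-0.3, 1.2, 0.3]
finger_gap: 0.295
```

Request:
jog_arm(
  commands="0 0 -0.5 0 0 0 2.5; 0 0 -0.4 0 0 0 2.5; 0 0 -0.3 0 0 0 2.5; 0 0 0 0 0 0 2.5",
)

```text
t: 3.05
tcp_pos: [0.6302, -0.1799, 0.0265]
tool_rot: [[0.003, 1.0, -0.008], [-0.005, -0.008, -1.0], [-1.0, 0.003, 0.005]]
contact_force: [-0.6, -0.5, 0.4]
finger_gap: 0.293
```

Request:
jog_arm(
  commands="-0.2 1 -0.4 0 0 0 2.5; 0 1 0 0 0 0 2.5; 0 1 0 0 0 0 2.5; 0.1 1 0 0 0 0 2.5; 0.1 1.5 0 0 0 0 2.5",
)

```text
t: 3.55
tcp_pos: [0.6297, -0.1227, 0.0226]
tool_rot: [[0.003, 1.0, -0.011], [-0.006, -0.011, -1.0], [-1.0, 0.003, 0.006]]
contact_force: [0.1, -0.4, 0.4]
finger_gap: 0.29
```

Request:
jog_arm(
  commands="0.1 2 0 0 0 0 2.5; 0.1 2 0 0 0 0 2.5; 0.1 2 0 0 0 0 2.5; 0.1 2 0 0 0 0 2.5; 0.1 2 0 0 0 0 2.5",
)

```text
t: 4.05
tcp_pos: [0.635, -0.0126, 0.0228]
tool_rot: [[0.004, 1.0, -0.008], [-0.004, -0.008, -1.0], [-1.0, 0.004, 0.004]]
contact_force: [1.0, -0.5, -0.3]
finger_gap: 0.297
```

Run:
```python
from h import *
s=bot.state();print(s['tcp_pos'])
a=snap('side','s2.png');b=snap('wrist','w2.png')
cv2.imwrite('pics/m2.png',cv2.resize(np.hstack([a[100:310,200:480].repeat(2,0).repeat(2,1),b])[:,:,::-1],(800,300)))
```

```text
[ 0.63498662 -0.01262078  0.02281837]
```

View pics/m2.png

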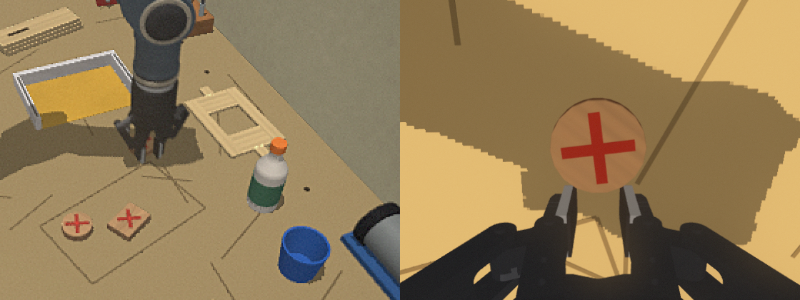

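The disc sits at (598,145) in the wrist view, cradled between the two fingertips and moving cleanly. I'll keep pushing.

Request:
jog_arm(
  commands="0.1 2 0 0 0 0 2.5; 0.1 2 0 0 0 0 2.5; 0.1 2 0 0 0 0 2.5; 0 2 0 0 0 0 2.5; 0 2 0 0 0 0 2.5",
)

```text
t: 4.65
tcp_pos: [0.638, 0.09, 0.0233]
tool_rot: [[0.004, 1.0, -0.008], [-0.006, -0.008, -1.0], [-1.0, 0.005, 0.006]]
contact_force: [-0.1, 0.3, 0.4]
finger_gap: 0.293
```

Request:
jog_arm(
  commands="0 2 0 0 0 0 2.5; 0 2 0 0 0 0 2.5; 0 2 0 0 0 0 2.5; 0 1 0 0 0 0 2.5; 0 0.5 0 0 0 0 2.5",
)

```text
t: 5.15
tcp_pos: [0.6374, 0.1695, 0.0234]
tool_rot: [[0.005, 1.0, -0.006], [-0.007, -0.006, -1.0], [-1.0, 0.005, 0.006]]
contact_force: [-0.0, -0.5, -0.8]
finger_gap: 0.289
```

Request:
jog_arm(
  commands="0 -1 0 0 0 0 2.5; 0 -3 0 0 0 0 2.5; 0 -3 1 0 0 0 2.5; 0 -3 3 0 0 0 2.5; -2 -3 3 0 0 0 2.5",
)

```text
t: 5.65
tcp_pos: [0.6146, 0.0338, 0.0907]
tool_rot: [[-0.002, 1.0, -0.002], [-0.01, -0.002, -1.0], [-1.0, -0.002, 0.01]]
contact_force: [0.0, -0.6, 0.9]
finger_gap: 0.292
```

Request:
jog_arm(
  commands="-3.1 -4.1 0.5 0 0 0 2.5; -3.1 -4.1 0 0 0 0 2.5; -3.1 -4.1 0 0 0 0 2.5; -3.1 -4.1 0 0 0 0 2.5; -3 -4.1 0 0 0 0 2.5",
)

```text
t: 6.15
tcp_pos: [0.4684, -0.1705, 0.101]
tool_rot: [[0.011, 1.0, -0.016], [-0.014, -0.016, -1.0], [-1.0, 0.011, 0.014]]
contact_force: [0.4, -1.1, 0.4]
finger_gap: 0.288
```

Run:
```python
from h import *
s=bot.state();print(s['tcp_pos'])
a=snap('top','t3.png');b=snap('wrist','w3.png')
cv2.imwrite('pics/m3.png',cv2.resize(np.hstack([a[100:310,130:410].repeat(2,0).repeat(2,1),b])[:,:,::-1],(800,300)))
```

```text
[ 0.46843873 -0.17047834  0.10097177]
```

View pics/m3.png

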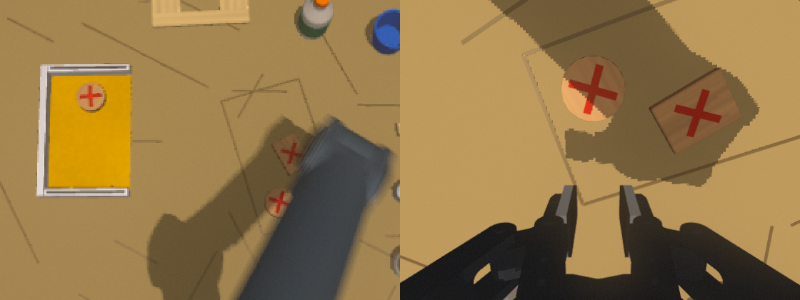

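Disc_a lies wholly inside the pen, at (91,97) in the top crop. Disc_b is nearly centred ahead of the fingers in the wrist view.

Request:
jog_arm(
  commands="-0.8 -0.7 -3 0 0 0 2.5; 0 0 -2 0 0 0 2.5; 0 0 -1.5 0 0 0 2.5; 0 0 -0.8 0 0 0 2.5; 0 0 -0.3 0 0 0 2.5",
)

```text
t: 6.75
tcp_pos: [0.4522, -0.1921, 0.025]
tool_rot: [[0.011, 0.999, -0.046], [-0.02, -0.046, -0.999], [-1.0, 0.012, 0.02]]
contact_force: [1.2, -0.5, 0.5]
finger_gap: 0.287
```

Request:
jog_arm(
  commands="0.8 0.7 -0.3 0 0 2 2.5; 0 1 0 0 0 0 2.5; 0 1 0 0 0 0 2.5; 0.1 1 0 0 0 0 2.5; 0.3 1.3 0 0 0 0 2.5",
)

```text
t: 7.25
tcp_pos: [0.4659, -0.1399, 0.0236]
tool_rot: [[0.015, 1.0, -0.01], [-0.021, -0.01, -1.0], [-1.0, 0.016, 0.021]]
contact_force: [0.1, -0.4, 0.0]
finger_gap: 0.291
```

Request:
jog_arm(
  commands="0.5 1.8 0 0 0 0 2.5; 0.5 1.8 0 0 0 0 2.5; 0.5 1.8 0 0 0 0 2.5; 0.5 1.8 0 0 0 0 2.5; 0.5 1.8 0 0 0 0 2.5",
)

```text
t: 7.75
tcp_pos: [0.492, -0.041, 0.0255]
tool_rot: [[0.019, 1.0, -0.006], [-0.02, -0.005, -1.0], [-1.0, 0.019, 0.019]]
contact_force: [0.0, -0.6, -0.2]
finger_gap: 0.291
```

Request:
jog_arm(
  commands="0.5 1.8 -0.2 0 0 0 2.5; 0.5 1.8 0 0 0 0 2.5; 0.5 1.8 0 0 0 0 2.5; 0.5 1.8 0 0 0 0 2.5; 0.2 1.8 0 0 0 0 2.5",
)

```text
t: 8.25
tcp_pos: [0.5145, 0.0599, 0.0253]
tool_rot: [[0.022, 1.0, 0.002], [-0.017, 0.003, -1.0], [-1.0, 0.022, 0.017]]
contact_force: [0.9, 0.1, 0.4]
finger_gap: 0.289
```

Run:
```python
from h import *
s=bot.state();print(s['tcp_pos'])
a=snap('top','t4.png');b=snap('wrist','w4.png')
cv2.imwrite('pics/m4.png',cv2.resize(np.hstack([a[100:310,130:410].repeat(2,0).repeat(2,1),b])[:,:,::-1],(800,300)))
```

```text
[0.51446807 0.05989175 0.02530018]
```

View pics/m4.png

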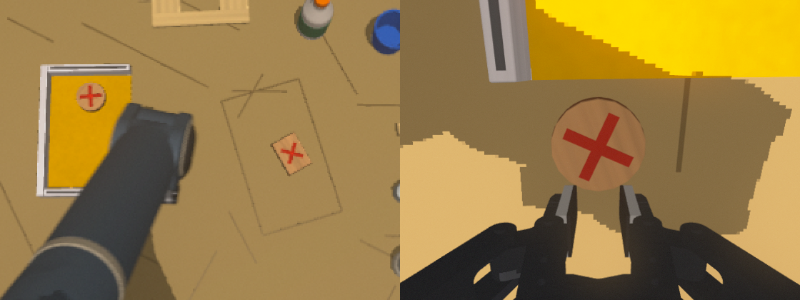

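Disc_b is cradled at (598,145) in the wrist view. The left wall's inner edge is at column 530 and the disc's left edge at 552, so it will clear. I'll push straight in, slightly deeper than disc_a.

Request:
jog_arm(
  commands="0 2 -0.2 0 0 0 2.5; 0 2 0 0 0 0 2.5; 0 2 0 0 0 0 2.5; 0 2 0 0 0 0 2.5; 0 2 0 0 0 0 2.5",
)

```text
t: 8.85
tcp_pos: [0.5127, 0.1612, 0.0246]
tool_rot: [[0.022, 1.0, 0.002], [-0.019, 0.002, -1.0], [-1.0, 0.022, 0.019]]
contact_force: [-0.3, -0.1, -0.4]
finger_gap: 0.293
```

Request:
jog_arm(
  commands="0 1.5 0 0 0 0 2.5; 0 1 0 0 0 0 2.5; 0 0.5 0 0 0 0 2.5; 0 -1 0 0 0 0 2.5; 0.2 -3 0 0 0 0 2.5",
)

```text
t: 9.35
tcp_pos: [0.5136, 0.1572, 0.0248]
tool_rot: [[0.023, 1.0, 0.013], [-0.017, 0.013, -1.0], [-1.0, 0.023, 0.017]]
contact_force: [1.0, -0.7, -0.6]
finger_gap: 0.293
```

Request:
jog_arm(
  commands="0.5 -4 1 0 0 0 2.5; 0.5 -4 3 0 0 -5 2.5; 1 -4 3 0 0 -5 2.5; 1 -4.5 0.5 0 0 -5 2.5; 1 -4.5 0 0 0 -5 2.5",
)

```text
t: 9.85
tcp_pos: [0.5493, -0.0649, 0.1008]
tool_rot: [[0.012, 0.938, -0.346], [-0.024, -0.345, -0.938], [-1.0, 0.02, 0.018]]
contact_force: [0.8, 0.7, -0.8]
finger_gap: 0.295
```

I turned the wrong way: the block's long face needs yaw +30°. Correcting that while moving behind the block.

Request:
jog_arm(
  commands="0.4 -3 0 0 0 8.5 2.5; 0.4 -3 0 0 0 8.5 2.5; 0.4 -3 0 0 0 8.5 2.5; 0.4 -3 0 0 0 8.5 2.5; 0.2 -0.5 0 0 0 8.5 2.5",
)

```text
t: 10.35
tcp_pos: [0.5609, -0.2142, 0.1023]
tool_rot: [[0.028, 0.925, 0.378], [-0.018, 0.378, -0.925], [-0.999, 0.019, 0.027]]
contact_force: [-0.3, -1.0, 0.0]
finger_gap: 0.293
```

Request:
jog_arm(
  commands="0 0 0 0 0 8 2.5; 0 0 0 0 0 0 2.5",
)

```text
t: 10.55
tcp_pos: [0.5572, -0.2216, 0.1024]
tool_rot: [[0.029, 0.866, 0.499], [-0.016, 0.5, -0.866], [-0.999, 0.017, 0.028]]
contact_force: [-0.2, 0.7, -1.1]
finger_gap: 0.291
```

Run:
```python
from h import *
s=bot.state();print(s['tcp_pos'],s['tool_rot'][:,1])
a=snap('top','t5.png');b=snap('wrist','w5.png')
cv2.imwrite('pics/m5.png',cv2.resize(np.hstack([a[100:310,130:410].repeat(2,0).repeat(2,1),b])[:,:,::-1],(800,300)))
```

```text
[ 0.55721456 -0.2215557   0.10235509] [0.86599694 0.49976046 0.01699347]
```

View pics/m5.png

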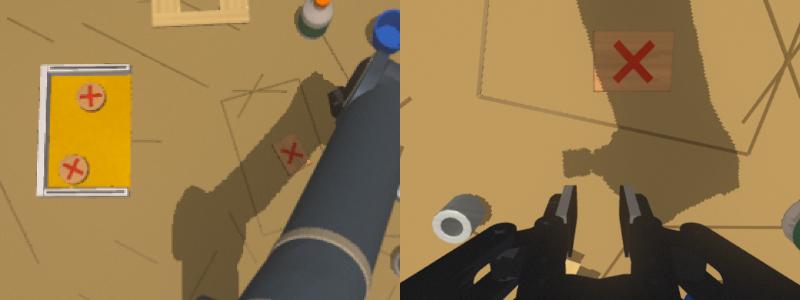

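Both discs are inside the pen, at (91,97) and (73,168) in the top crop. The yaw now matches the block face, but the fingers need to shift about 26 mm to the right. Then descend.

Request:
jog_arm(
  commands="1 3.4 -2 0 0 0 2.5; 0 0 -2 0 0 0 2.5; 0 0 -2 0 0 0 2.5; 0 0 -1 0 0 0 2.5; 0 0 -0.5 0 0 0 2.5",
)

```text
t: 11.15
tcp_pos: [0.5683, -0.1845, 0.0263]
tool_rot: [[0.032, 0.871, 0.489], [-0.017, 0.49, -0.872], [-0.999, 0.019, 0.031]]
contact_force: [-0.4, -0.0, 0.7]
finger_gap: 0.293
```

Request:
jog_arm(
  commands="-0.5 0.9 -0.2 0 0 0 2.5; -0.5 0.9 0 0 0 0 2.5; -0.4 0.9 0 0 0 -3 2.5; -0.4 0.9 0 0 0 -4 2.5; -0.3 1 0 0 0 -4 2.5",
)

```text
t: 11.65
tcp_pos: [0.5458, -0.1369, 0.0265]
tool_rot: [[0.03, 0.953, 0.303], [-0.024, 0.303, -0.953], [-0.999, 0.021, 0.032]]
contact_force: [0.3, 0.3, -0.0]
finger_gap: 0.29
```

Request:
jog_arm(
  commands="-0.2 1 0 0 0 -4 2.5; -0.1 1.2 0 0 0 -4 2.5; 0 1.2 0 0 0 -4 2.5; 0.1 1.2 0 0 0 -4 2.5; 0.2 1.2 0 0 0 -4 2.5",
)

```text
t: 12.15
tcp_pos: [0.5443, -0.0737, 0.0309]
tool_rot: [[0.025, 0.998, -0.058], [-0.031, -0.057, -0.998], [-0.999, 0.027, 0.03]]
contact_force: [0.3, -0.2, -0.3]
finger_gap: 0.29
```

Run:
```python
from h import *
s=bot.state();print(s['tcp_pos'],s['tool_rot'][:,1])
a=snap('top','t6.png');b=snap('wrist','w6.png')
cv2.imwrite('pics/m6.png',cv2.resize(np.hstack([a[100:310,130:410].repeat(2,0).repeat(2,1),b])[:,:,::-1],(800,300)))
```

```text
[ 0.54426015 -0.07372901  0.03090017] [ 0.99797699 -0.05746792  0.0271912 ]
```

View pics/m6.png

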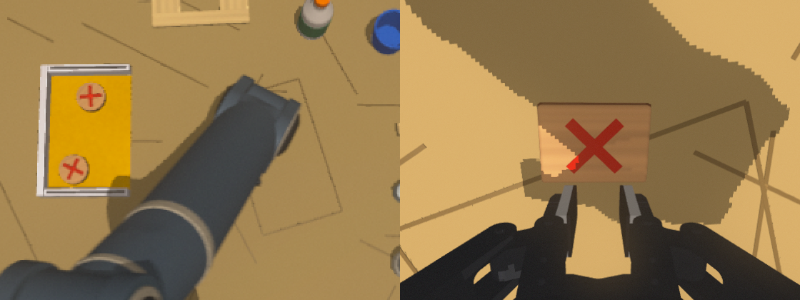

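The block is flush against both fingertips and centred, at (595,145) in the wrist view. The tool has risen to 31 mm, so I'll lower it again and steer towards x≈0.577.

Request:
jog_arm(
  commands="0.2 1.2 -0.5 0 0 -3 2.5; 0.3 1.5 -0.3 0 0 -3 2.5; 0.3 1.6 -0.1 0 0 0 2.5; 0.3 1.8 -0.1 0 0 0 2.5; 0.3 1.8 0 0 0 0 2.5",
)

```text
t: 12.75
tcp_pos: [0.5585, 0.0034, 0.0239]
tool_rot: [[0.027, 0.987, -0.16], [-0.036, -0.159, -0.987], [-0.999, 0.033, 0.031]]
contact_force: [0.0, -0.3, -0.3]
finger_gap: 0.293
```

Request:
jog_arm(
  commands="0.3 1.8 0 0 0 0 2.5; 0.3 1.8 0 0 0 0 2.5; 0.3 1.8 0 0 0 1 2.5; 0.2 1.8 0 0 0 2 2.5; 0.1 1.5 0 0 0 2 2.5",
)

```text
t: 13.25
tcp_pos: [0.571, 0.0926, 0.0261]
tool_rot: [[0.034, 0.997, -0.065], [-0.033, -0.064, -0.997], [-0.999, 0.036, 0.031]]
contact_force: [0.0, -0.4, -1.6]
finger_gap: 0.295
```

Run:
```python
from h import *
s=bot.state();print(s['tcp_pos'],s['tool_rot'][:,1])
a=snap('top','t7.png');b=snap('wrist','w7.png')
cv2.imwrite('pics/m7.png',cv2.resize(np.hstack([a[100:310,130:410].repeat(2,0).repeat(2,1),b])[:,:,::-1],(800,300)))
```

```text
[0.57099344 0.0925857  0.02612831] [ 0.99730855 -0.063907    0.0359381 ]
```

View pics/m7.png

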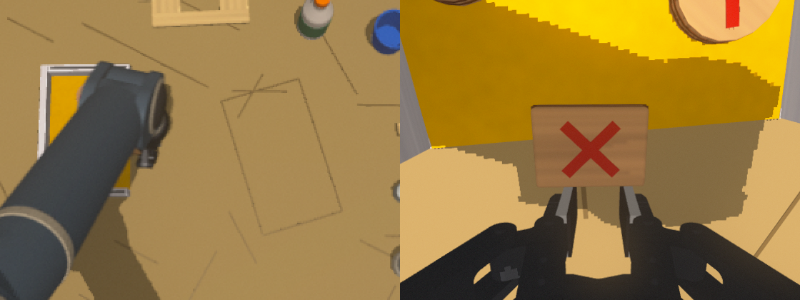

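The block (535–648) is heading for the gap between the discs, with disc_a's left edge at column 672 and disc_b's right edge at about 485. I'll push straight in, then retreat and lift.

Request:
jog_arm(
  commands="0 1.8 -0.2 0 0 2 2.5; 0 1.5 0 0 0 1 2.5; 0 1.3 0 0 0 0 2.5; 0 0.8 0 0 0 0 2.5; 0 0.4 0 0 0 0 2.5",
)

```text
t: 13.85
tcp_pos: [0.5706, 0.1548, 0.0238]
tool_rot: [[0.035, 0.999, -0.009], [-0.031, -0.008, -0.999], [-0.999, 0.035, 0.031]]
contact_force: [1.0, 0.2, 0.6]
finger_gap: 0.293
```

Request:
jog_arm(
  commands="0 -1 0 0 0 0 2.5; 0 -3 0 0 0 0 2.5; 0 -4 1 0 0 0 2.5; 0 -4 3 0 0 0 2.5; 0 -4 4 0 0 0 2.5",
)

```text
t: 14.35
tcp_pos: [0.5659, -0.001, 0.0958]
tool_rot: [[0.025, 1.0, 0.002], [-0.032, 0.003, -0.999], [-0.999, 0.025, 0.032]]
contact_force: [1.3, 0.1, 0.1]
finger_gap: 0.292
```

Request:
jog_arm(
  commands="0 -4 4 0 0 0 2.5; 0 -4 4 0 0 0 2.5; 0 -4 2 0 0 0 2.5; 0 -4 0 0 0 0 2.5; 0 0 0 0 0 0 2.5",
)

```text
t: 14.85
tcp_pos: [0.5626, -0.1691, 0.1929]
tool_rot: [[0.034, 0.999, -0.018], [-0.038, -0.017, -0.999], [-0.999, 0.035, 0.038]]
contact_force: [-0.3, -0.2, -0.3]
finger_gap: 0.292
```

Run:
```python
from h import *
s=bot.state();print(s['tcp_pos'],s['dq'].round(3))
a=snap('top','t8.png')
cv2.imwrite('pics/m8.png',cv2.resize(a[130:250,140:300,::-1],(800,600),interpolation=cv2.INTER_CUBIC))
```

```text
[ 0.56257003 -0.16906626  0.19291866] [-0.018 -0.035 -0.045 -0.003 -0.021  0.022 -0.011]
```

View pics/m8.png

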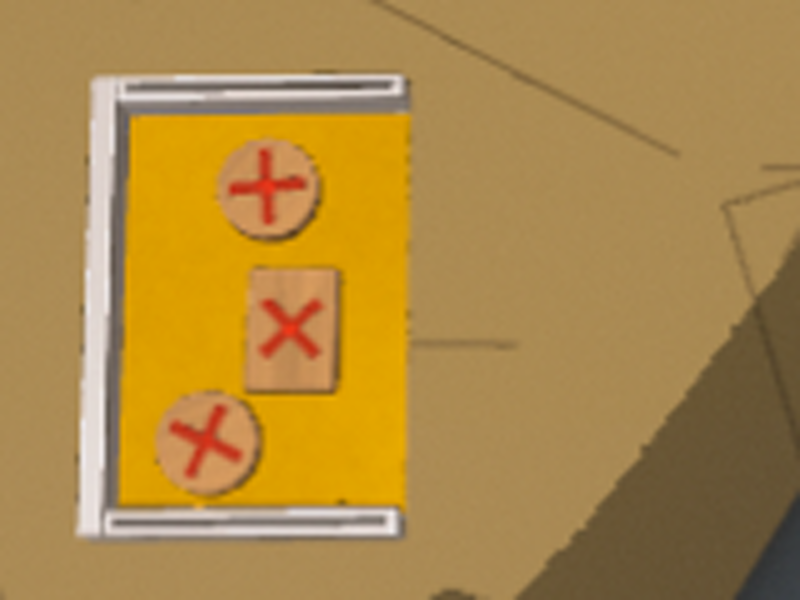

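All three pieces lie flat on the yellow floor: the discs at (268,188) and (208,441), the block at (292,330). The block is about 33 mm inside the mouth (column 408). The robot is clear, so I'll hand in.

```bash
python3 -c "
from rig import bot
print(bot.job_done())"
```

```text
the job is handed in; nothing more can be done
None
```

All three marked offcuts are flat and wholly inside the yellow-floored pen, and the job is handed in. I pushed them in one at a time with the two fingertips: disc_a, then disc_b, then the block.

- **Last check:** in the final top picture all three sit clear of the walls and each other. The block, nearest the mouth, is about 33 mm inside it. The arm had retreated and lifted clear about 15 s into the 72 s allowed.
- **Forces:** end-of-call contact readings stayed at about 2 N or less.
- **Not checked:** I did not re-measure the parts to be left alone. The fingers never went near them at low height, and those visible in the later pictures looked unmoved.
- **Slips on the way:** I turned the gripper the wrong way once, in free air before the block. It also rose to about 31 mm partway through the block push. I corrected both.

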